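# Dock the sample pot, run its cap down and hold it cracked a quarter turn

### The job

Slide the sample pot along the channel of the purge station, without lifting it, from the heated spot until its foot is fully home against the purge dock. Then screw its knurled cap clockwise until it bottoms out, back it off a quarter turn so that purge gas can bleed past the thread, and finish while still holding the cap there in the gripper. Leave the other things on and around the station where they are.

Things in the scene. Friction and masses are not known exactly. Their poses are not given: they have to be found in the camera images.
- station: Purge station, fixed, its place and yaw vary. Cream housing 190 (x) x 440 (y) mm, steel deck 40 mm above the bench; origin under its centre, y along the channel, z up. Channel: two dark steel rails along y, 77 mm apart, 10 mm wide, 12 mm high on the deck; dark heated spot (66 mm wide) in it at y = 85 mm, scribed ring with gas port at y = -58 mm (purge position), low end bar at y = 180 mm.
- dock (a point): Middle of the seal on the purge dock's face (y = -95 mm in the station, 35 mm above the deck), axes as the station's. The dock is an aluminium block 60 (x) x 28 (y) x 50 (z) mm on the deck, the stop for the pot's foot; a copper tube on it reaches 69 mm above the deck. Beyond it, 43 to 123 mm further to -y, the gas console, 118 mm above the bench (its knob 130 mm).
- home (a point): Point on the deck at the purge position, axes as the station's: here lies the pot's origin when its foot touches the dock. -y of this frame points into the dock, +y to the heated spot.
- pot: Sample pot, steel, loose, 0.6 kg (+-20 %) without its cap; origin under the centre of its foot, axes as the station's. Square foot 74 x 74 x 12 mm on a slippery white pad (friction 0.2), 1.5 mm play to each rail: it slides along the channel but cannot turn. Round body 50 mm wide from 12 to 66 mm above its underside; side port towards the dock (-y). Starts 110 to 165 mm short of home.
- cap: Knurled aluminium cap, already started on the pot's thread, 58 mm wide, 28 mm high; brass boss 16 mm wide, 4 mm high on top; black index line from boss to rim along its x axis. Origin under its centre, 72 mm above the pot's underside when bottomed out. Clockwise from above screws it down, 4 mm per turn, with light drag (0.1 N m); it stays where it is left. It overhangs the pot's body by 4 mm.
- cap_grip (a point): Point on the cap's axis, 19 mm above its underside (9 mm below its top): with the TCP here and the tool pointing down, the fingertips end level with the cap's underside.
- cap_turn (a joint): How far the cap is unscrewed, rad: 0 = bottomed out (hard stop), growing counter-clockwise seen from above, upper stop at 6.2. Starts between 2.4 and 5.6.
- ring_tin: Flat round tin, 40 mm in diameter, 17 mm high, lying on the deck beside the far (+x) rail; leave it alone. Origin under its centre.
- spanner: Steel spanner 130 mm long, lying on the deck along the near (-x) rail; leave it alone.
- vial: Amber glass vial with a black cap, 42 mm in diameter, 74 mm high, on the bench in front of the station; leave it alone. Origin under its centre.
- spare_pot: Smaller closed steel pot with a round foot and a 48 mm knurled cap, 68 mm high, on the bench behind the station; not the one to work on, leave it alone. Origin under its centre.
- beaker: Empty glass beaker, 70 mm in diameter, 90 mm high, on the bench; leave it alone. Origin under its centre.
- cup_box: Flat black box of sample cups with a clear lid, 85 x 120 x 32 mm, on the bench; leave it alone. Origin under its centre.
- mouse: Black computer mouse, 100 x 58 x 30 mm, on the bench; leave it alone. Origin under its centre.

How it is judged (in metres and radians):
On the way, in this order (a step that is already met when the one before it is completed fails the run):
1. the pot stands fully home against the purge dock (within 5 mm) (y of pot in the frame of home below 0.005 m and horizontal distance between pot and home below 0.006 m), for 0.2 s.
2. with the pot home, the cap has been screwed down to its stop (within 0.06 rad) (all of step 1 and value of joint cap_turn below 0.06 rad), for 0.1 s.
At the end, for the whole second after the job is handed in: The pot stands upright on the deck, home against the dock within 5 mm; the cap, after having been at its stop, is a quarter turn (90 degrees, give or take 15) back from it; and the gripper still holds the cap between its fingers (more than 5 N of contact) with everything at rest (all of step 1 and angle between pot's own z axis and vertical below 0.06 rad and z of pot in the frame of home below 0.004 m and value of joint cap_turn between 1.31 and 1.83 rad and contact force between the fingers and cap above 5 N and distance between the grasp point and cap_grip below 0.035 m and linear speed of pot below 0.02 m/s); the arm keeps its last pose, push and grip.
It fails at once if the pot is lifted more than 6 mm off the deck or tipped by more than 0.15 rad (z of pot in the frame of home above 0.006 m or angle between pot's own z axis and vertical above 0.15 rad).
It fails at once if something else on or around the station is pushed by more than 25 mm (distance of any of ring_tin, spanner, vial, spare_pot, beaker, cup_box, mouse from where it was at the start of the episode above 0.025 m).
It also fails if it takes over 64 s, if anything falls off the work surface, if the arm or the gripper's body presses on something with over 40 N, if the wrist force passes 120 N, or if a joint passes its speed limit or range.

### The arm

A 6-joint arm with a two-finger parallel gripper is mounted at the origin on the work surface. World frame = base frame: x ahead of the robot, y to its left, z up, the work surface at z = 0. Lengths are in mm, angles in rad, forces in N, time in s.
With the tool pointing down it reaches from about 300 to 775 mm from the base axis. Payload 14.6 kg.
Tool frame: the origin (TCP) lies between the finger pads, 19 mm behind the fingertips; this is the grasp point; z points along the fingers, y is the line along which they close (so a half turn about z gives the same grasp; the last joint's range is limited). The gripper opens to 94 mm and grips with 3 to 60 N. Pads are 16 mm wide; open, the fingers measure 119 mm over their backs; the gripper's body (75 mm by 177 mm) begins 78 mm behind the grasp point.
Start: joints at [-1.334, 0.3, 1.521, -0, 1.321, -0.067], TCP at [164.525, -524.806, 224.246] pointing down, gripper open.
Joint ranges: [-3.03, 3.03], [-0.79, 2.21], [0.23, 2.52], [-1.04, 4.18], [0, 3.07], [-2.55, 2.55]. Speed limits (rad/s): [2.22, 2.22, 2.57, 3.14, 3.14, 3.14].

### API

Orientations are given as a unit quaternion [x, y, z, w].
In Python, from cell import bot gives the robot as it stands.
- The arm moves only by the shell command python3 steer.py 'ROWS' [FORCE]. ROWS is a JSON list that holds a single list of rows (three levels of brackets), with 1 to 5 rows, each of 7 numbers: a rotation vector rx, ry, rz in parts of the range, where 1.0 means pi/2 rad, then dx, dy, dz in parts of the range, where 1.0 means 750 mm, then the finger opening in mm; each row shifts and turns the commanded pose from where the row before left it, along the tool's axes as they then stand; what a row does not reach is not made up. A row lasts 1/12 s, in which the tool goes at most 41.7 mm and 0.125 rad, less where a joint would pass 70% of its speed; a pose out of reach is approached as far as the arm can. The fingers move at their own pace and stop on an object; FORCE is the grip in N (left out, the last holds). Time passes only in rows, so rows that do not move let the fingers close. It prints the time, the measured TCP pose, the force, the opening and the grip force at its end. Input that does not fit is refused with a message, and nothing moves.
- bot.sense(): the state, without advancing time (a new reading comes with each control period).
- bot.get_image(name): name is "scene" or "top"; returns a dict with "pixels" (480x640x3 uint8, red, green, blue), "mtx" (3x3 intrinsics, pixels), "rvec" (rotation vector, rad) and "tvec" (3), from world to camera coordinates, as OpenCV has them. Camera axes: x right, y down, z forward; pixel columns grow to the right and rows downward; lengths in mm; the calibration is good to about 2 mm. A picture is of the moment at which its call begins. There is no depth.
- bot.hand_in(): hands the job in; it is judged then, once.
The state is a dict: "time_s": time; "q": joint angles; "joint_vel": joint speeds; "tau": joint torques, N m; "tcp_pos": TCP position; "tcp_rot": TCP orientation; "wrist_force": force on the tool from outside, world axes, zero at the start; "ft_torque": the same for the moment, N m; "finger_gap": finger opening in mm; "finger_force": force on a finger pad.
Only numpy, scipy, OpenCV 4.12 (cv2) and the standard library are available. Lean on these libraries where they do the work, as an engineer would, in place of code of your own. Each camera call takes 0.05 s, during which the arm holds its last target. There are 200 camera calls.

## Working session

There is one attempt and no reset: what is moved stays moved. The work goes in short steps, Python scripts to look and compute and a shell command to move; the robot and the scene stay as the last step left them, time stands still between calls to the robot, and variables do not carry over. Pictures are saved under pics/ and viewed, at most 10 in all, crops included, and the job is handed in when it is done.

```bash
ls; mkdir -p pics; cat > look.py <<'E'
import cv2,numpy as np,pickle
from cell import bot
def snap(name,tag):
    im=bot.get_image(name); pickle.dump(im,open(f'pics/{tag}.pkl','wb'))
    cv2.imwrite(f'pics/{tag}.png',cv2.cvtColor(np.asarray(im['pixels']),cv2.COLOR_RGB2BGR)); return im
def ray(im,uv,z):
    "pixels Nx2 -> world xy on plane z"
    R=cv2.Rodrigues(np.asarray(im['rvec'],float))[0]; t=np.asarray(im['tvec'],float).ravel()
    p=cv2.undistortPoints(np.asarray(uv,float).reshape(-1,1,2),np.asarray(im['mtx'],float),None)[:,0]
    d=np.c_[p,np.ones(len(p))]@R; c=-R.T@t
    return c+d*((z-c[2])/d[:,2])[:,None]
def proj(im,P):
    return cv2.projectPoints(np.asarray(P,float).reshape(-1,3),np.asarray(im['rvec'],float),np.asarray(im['tvec'],float),np.asarray(im['mtx'],float),None)[0][:,0]
E
python3 - <<'E'
from look import *
for n in('top','scene'):
    im=snap(n,n+'0'); R=cv2.Rodrigues(np.asarray(im['rvec'],float))[0]; print(n,im['mtx'],-R.T@np.asarray(im['tvec']).ravel(),R[2])
print(bot.sense())
E
```

```text
cell.py
pics
steer.py
top [[504.59274766   0.         319.89416965]
 [  0.         504.59274766 240.71944041]
 [  0.           0.           1.        ]] [ 273.83105381  -11.53086141 1240.58259422] [ 0.20836827 -0.01201571 -0.97797663]
scene [[450.0920245    0.         319.71342949]
 [  0.         450.0920245  231.98665657]
 [  0.           0.           1.        ]] [1153.27647464  440.97806173  782.70351559] [-0.6282425  -0.43929402 -0.64213093]
{'time_s': 0.1, 'q': array([-1.33359233e+00,  3.00409305e-01,  1.52152713e+00,  2.78783783e-05,
        1.32072637e+00, -6.65629726e-02]), 'joint_vel': array([ 0.00262094, -0.0007131 , -0.00075925, -0.00041262,  0.00203571,
       -0.00023808]), 'tau': array([ 1.50718690e-03, -5.32643723e+01, -3.53282583e+01,  7.09455600e-02,
        2.35177344e-02, -5.70380394e-05]), 'tcp_pos': array([ 164.48415102, -524.59159021,  223.74304701]), 'tcp_rot': array([ 9.88488241e-01,  1.51296763e-01, -3.21427843e-05, -5.34278473e-04]), 'wrist_force': array([ 0.41507451,  0.30722081, -0.30920817]), 'ft_torque': array([-0.01839187,  0.02985339,  0.06090498]), 'finger_force': 0.0, 'finger_gap': 94.08800842855744}
```

View pics/top0.png

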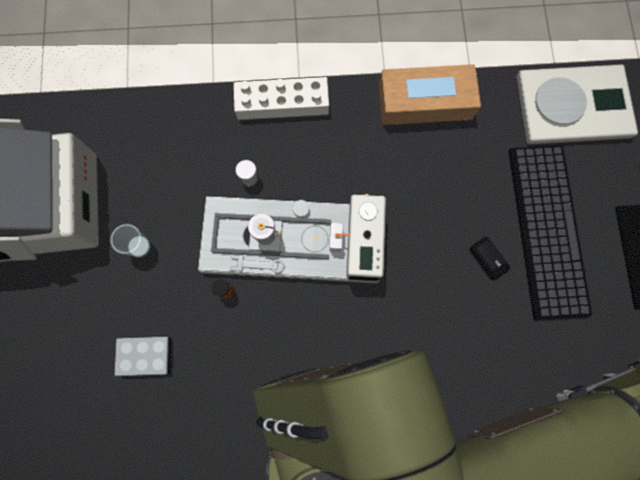

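View pics/scene0.png

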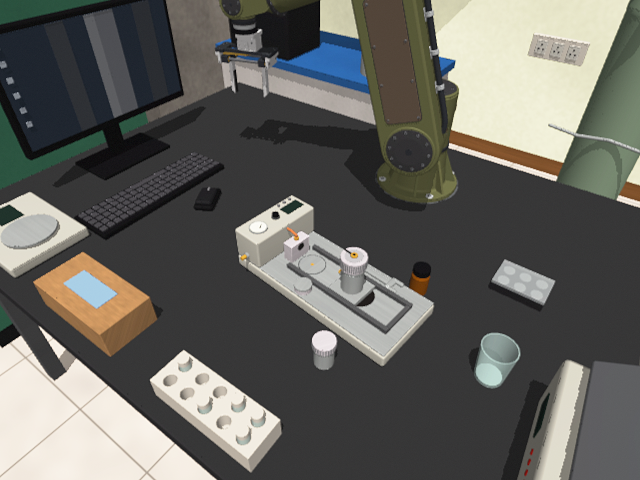

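The top view shows the station spanning columns 200–385 and rows 195–282. The cap is near (261,226), the dock near (337,236) and the console at (367,237), with +y to the left. The scene view agrees, with the cap at (354,257). I'll enlarge the station next.

```bash
python3 - <<'E'
import cv2
a=cv2.imread('pics/top0.png')[190:290,195:390]; cv2.imwrite('pics/topc.png',cv2.resize(a,None,fx=4,fy=4,interpolation=cv2.INTER_CUBIC))
a=cv2.imread('pics/scene0.png')[190:365,230:440]; cv2.imwrite('pics/scenec.png',cv2.resize(a,None,fx=3.4,fy=3.4,interpolation=cv2.INTER_CUBIC))
E
```

```text
(no output)
```

View pics/topc.png

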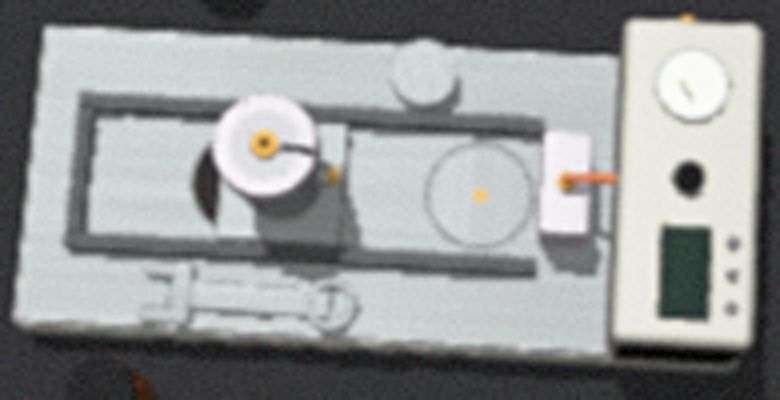

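View pics/scenec.png

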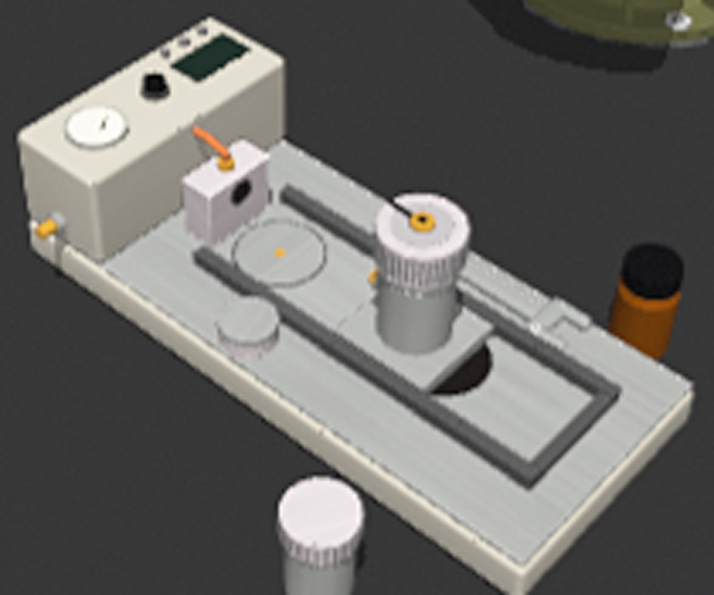

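The enlarged top view (4x crop) shows:
- Deck +y corners at (45,25) and (12,325).
- Gas port at (480,195).
- Dock face edge at (541–543, 129–234).
- Cap boss at (264,143), with the index line running towards (318,153), which is about station −y.

In the scene crop the port is at (280,253), the seal at (241,190), the boss at (422,220), and the deck corners at (522,567) and (692,385). I'll fit the pose next.

```bash
cat > pose.py <<'E'
from look import *
from scipy.optimize import least_squares
T=pickle.load(open('pics/top0.pkl','rb'));S=pickle.load(open('pics/scene0.pkl','rb'))
ft=lambda p:(np.array(p,float)+.5)/4-.5+[195,190]
fs=lambda p:(np.array(p,float)+.5)/3.4-.5+[230,190]
M=[(T,ft,[(95,220,40),(-95,220,40),(0,-58,40),(30,-95,90),(-30,-95,90)],[(45,25),(12,325),(480,195),(543,129),(541,234)]),
   (S,fs,[(95,220,40),(-95,220,40),(0,-58,40),(0,-95,75)],[(522,567),(692,385),(280,253),(241,190)])]
def W(P,s):
    P=np.array(P,float);c,n=np.cos(s[2]),np.sin(s[2]); return np.c_[s[0]+c*P[:,0]-n*P[:,1],s[1]+n*P[:,0]+c*P[:,1],P[:,2]]
def W2S(p,s):
    c,n=np.cos(s[2]),np.sin(s[2]); d=np.asarray(p)[...,:2]-s[:2]; return d@np.array([[c,-n],[n,c]])
def res(s,m): im,f,P,uv=m; return ((proj(im,W(P,s))-f(uv))).ravel()
if __name__=='__main__':
    for ms in (M,M[:1],M[1:]):
        r=least_squares(lambda s:np.concatenate([res(s,m) for m in ms]),[450,80,0.05],loss='soft_l1',x_scale=[1,1,.01]); print(r.x,r.fun.round(2)); 
        if len(ms)==2: s=r.x
    np.save('s.npy',s)
    for k,p in dict(home=(0,-58,40),seal=(0,-95,75)).items(): print(k,W([p],s))
    for n,im,f,uv in (('T',T,ft,[(264,143),(316,153)]),('S',S,fs,[(422,220),(392,199)])):
        b=ray(im,f(uv)[:1],147)[0]; e=ray(im,f(uv)[1:],142.5)[0]; print(n,b,W2S(b,s),'line ang in station',np.arctan2(*(W2S(e,s)-W2S(b,s))[::-1]))
    # triangulate boss
    def tri(X): return np.r_[(proj(T,X)-ft([(264,143)])).ravel(),(proj(S,X)-fs([(422,220)])).ravel()]
    r=least_squares(tri,[400,100,146]); print('tri',r.x,W2S(r.x,s),r.fun)
    print('foot front', W2S(ray(T,ft([(348,185)]),53)[0],s))
E
python3 pose.py
```

```text
[ 5.41620246e+02  4.29858637e+01 -1.19003405e-01] [-0.5  -0.47 -0.48  0.27  0.35  0.59  0.85  0.99  0.01 -0.25 -0.19  0.93
  1.54 -0.64 -0.66  0.02 -0.69  0.44]
[ 5.42384538e+02  4.30449554e+01 -1.15434766e-01] [-0.7  -0.46 -0.41  0.29  0.31  0.2   0.77  0.53  0.01 -0.71]
[ 5.40239341e+02  4.28971902e+01 -1.23917674e-01] [-0.41  0.62  1.7  -0.66 -0.26 -0.39 -0.23  0.01]
home [[534.73432799 -14.60392824  40.        ]]
seal [[530.34158737 -51.3422438   75.        ]]
T [550.00659458 104.8189804  147.        ] [ 0.9860402  62.39144887] line ang in station -1.6750073101088168
S [548.69511329 105.26223286 147.        ] [-0.3687897  62.67586377] line ang in station -1.785087616349674
tri [549.57177535 105.21586761 147.70162404] [ 0.50717672 62.73390615] [-0.20705933  0.12488924 -0.22395428 -0.02470685]
foot front [ 0.25091004 22.4517643 ]
```

The station yaw is −0.119 and the pot sits at about station y = 62, roughly 120 mm from home. The cap looks to be about 4.5 rad open. I'll fly above it now.

The manual's scale: shifts go in shares of 750 mm and turns go in shares of pi/2 rad. Converting my numbers, 28 mm / 750 = 0.0373, -24 mm / 750 = -0.032.

```bash

python3 steer.py '[[[0,0,0,0.0373,-0.032,0,94],[0,0,0,0.0373,-0.032,0,94],[0,0,0,0.0373,-0.032,0,94],[0,0,0,0.0373,-0.032,0,94],[0,0,0,0.0373,-0.032,0,94]]]' 
python3 steer.py '[[[0,0,0,0.0373,-0.032,0,94],[0,0,0,0.0373,-0.032,0,94],[0,0,0,0.0373,-0.032,0,94],[0,0,0,0.0373,-0.032,0,94],[0,0,0,0.0373,-0.032,0,94]]]' 
python3 steer.py '[[[0,0,0,0.0373,-0.032,0,94],[0,0,0,0.0373,-0.032,0,94],[0,0,0,0.0373,-0.032,0,94],[0,0,0,0.0373,-0.032,0,94],[0,0,0,0.0373,-0.032,0,94]]]' 
python3 steer.py '[[[0,0,0,0.0373,-0.032,0,94],[0,0,0,0.0373,-0.032,0,94],[0,0,0,0.0373,-0.032,0,94],[0,0,0,0.0373,-0.032,0,94],[0,0,0,0,0,0,94]]]'; 
python3 -c "
from cell import bot
print(bot.sense()['q'])"
```

```text
time_s: 0.52
tcp_pos: [262.6, -366.7, 224.0]
tcp_rot: [0.989, 0.151, -0.0, -0.0]
wrist_force: [0.3, -0.2, 0.1]
finger_gap: 93.9
finger_force: 0.0
time_s: 0.93
tcp_pos: [360.4, -210.3, 224.2]
tcp_rot: [0.988, 0.151, -0.0, 0.0]
wrist_force: [0.2, -0.3, 0.4]
finger_gap: 93.9
finger_force: 0.0
time_s: 1.35
tcp_pos: [458.1, -53.8, 224.2]
tcp_rot: [0.988, 0.151, -0.0, -0.0]
wrist_force: [0.6, 0.1, -0.7]
finger_gap: 93.8
finger_force: 0.0
time_s: 1.77
tcp_pos: [537.3, 73.8, 223.4]
tcp_rot: [0.988, 0.153, -0.0, -0.0]
wrist_force: [-1.2, -0.6, -0.6]
finger_gap: 93.8
finger_force: 0.0
[6.85966046e-02 2.83930656e-01 1.54360619e+00 8.29811812e-04
 1.31472454e+00 1.33175514e+00]
```

To row units: -0.12 rad / 1.5708 = -0.0764.

```bash

python3 steer.py '[[[0,0,-0.0764,0,0,0,94],[0,0,-0.0764,0,0,0,94],[0,0,-0.0764,0,0,0,94],[0,0,-0.0764,0,0,0,94],[0,0,-0.0764,0,0,0,94]]]' >/dev/null
python3 steer.py '[[[0,0,-0.0764,0,0,0,94],[0,0,-0.0764,0,0,0,94],[0,0,-0.0764,0,0,0,94],[0,0,-0.0764,0,0,0,94],[0,0,-0.0764,0,0,0,94]]]' >/dev/null
python3 steer.py '[[[0,0,-0.0764,0,0,0,94],[0,0,-0.0764,0,0,0,94],[0,0,-0.0764,0,0,0,94],[0,0,-0.0764,0,0,0,94],[0,0,-0.0764,0,0,0,94]]]' >/dev/null
python3 steer.py '[[[0,0,-0.0764,0,0,0,94],[0,0,-0.0764,0,0,0,94],[0,0,-0.0764,0,0,0,94],[0,0,0,0,0,0,94],[0,0,0,0,0,0,94]]]'
cat > rel.py <<'E'
import sys,numpy as np
from scipy.spatial.transform import Rotation as R
from cell import bot
s=bot.sense(); p=np.array(s['tcp_pos']); r=R.from_quat(s['tcp_rot'])
print('t',round(s['time_s'],2),'q1,q6',s['q'][[0,5]].round(3),'tcp',p.round(1),'F',s['wrist_force'].round(1),'M',s['ft_torque'].round(2),'gap',round(s['finger_gap'],1),round(s['finger_force'],1))
x=r.as_matrix()[:,0]; print('phi',np.arctan2(x[1],x[0]).round(3),'tilt',r.as_matrix()[:,2].round(4))
if len(sys.argv)>3: print('to target, tool axes:',r.inv().apply(np.array(sys.argv[1:4],float)-p).round(1))
E
python3 rel.py 549.3 105 134
```

```text
time_s: 3.43
tcp_pos: [535.6, 69.2, 224.1]
tcp_rot: [0.334, 0.942, -0.0, -0.0]
wrist_force: [0.7, -0.2, 1.0]
finger_gap: 94.1
finger_force: 0.0
t 3.43 q1,q6 [ 0.061 -0.828] tcp [535.6  69.2 224.1] F [ 0.7 -0.2  1. ] M [-0.02 -0.21 -0.02] gap 94.1 0.0
phi 2.46 tilt [-3.e-04 -0.e+00 -1.e+00]
to target, tool axes: [11.9 36.5 90.1]
```

To row units: 20 mm / 750 = 0.0267, 18.5 mm / 750 = 0.0247.

```bash

python3 steer.py '[[[0,0,0,0.008,0.024,0,94],[0,0,0,0.008,0.0247,0,94],[0,0,0,0,0,0.0267,94],[0,0,0,0,0,0.0267,94],[0,0,0,0,0,0,94]]]' 
python3 rel.py 549.3 105 134; python3 -c "
from look import *
snap('top','top1');im=snap('scene','scene1')
a=cv2.imread('pics/scene1.png')[170:365,230:440]; cv2.imwrite('pics/s1c.png',cv2.resize(a,None,fx=3,fy=3))"
```

```text
time_s: 3.85
tcp_pos: [547.8, 105.3, 180.6]
tcp_rot: [0.334, 0.942, -0.001, -0.003]
wrist_force: [0.1, 0.3, -0.8]
finger_gap: 93.9
finger_force: 0.0
t 3.85 q1,q6 [ 0.124 -0.765] tcp [547.8 105.3 180.6] F [ 0.1  0.3 -0.8] M [-0.04 -0.13 -0.01] gap 93.9 0.0
phi 2.46 tilt [-5.6e-03 -7.0e-04 -1.0e+00]
to target, tool axes: [-1.5  0.9 46.6]
```

View pics/s1c.png

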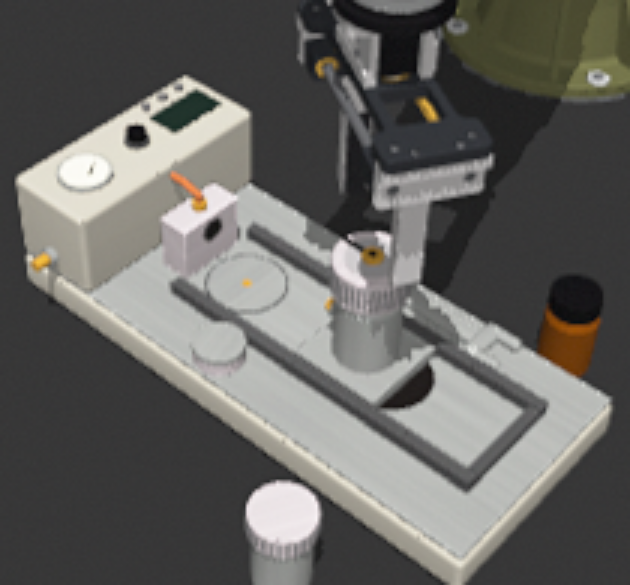

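The gripper is centred above the cap in the crop: the boss is at (372,255) and the near finger at (407,240), clear of the rim. Next I'll descend and close.

To row units: 15 mm / 750 = 0.02, 10 mm / 750 = 0.0133.

```bash

python3 steer.py '[[[0,0,0,0,0,0.02,94],[0,0,0,0,0,0.02,94],[0,0,0,0,0,0.0133,94],[0,0,0,0,0,0.008,94],[0,0,0,0,0,0,94]]]' 
python3 steer.py '[[[0,0,0,0,0,0,56],[0,0,0,0,0,0,56],[0,0,0,0,0,0,56],[0,0,0,0,0,0,56],[0,0,0,0,0,0,56]]]' 25
python3 steer.py '[[[0,0,0,0,0,0,54],[0,0,0,0,0,0,54],[0,0,0,0,0,0,54],[0,0,0,0,0,0,54],[0,0,0,0,0,0,54]]]' 25
python3 rel.py 534.7 -14.6 134
```

```text
time_s: 4.37
tcp_pos: [549.2, 105.3, 137.9]
tcp_rot: [0.333, 0.943, -0.0, -0.0]
wrist_force: [-1.1, 0.2, -0.1]
finger_gap: 93.9
finger_force: 0.0
time_s: 4.78
tcp_pos: [549.4, 105.4, 138.6]
tcp_rot: [0.332, 0.943, 0.0, 0.0]
wrist_force: [-0.5, 0.6, -0.6]
finger_gap: 64.1
finger_force: 0.0
time_s: 5.2
tcp_pos: [549.4, 105.4, 138.4]
tcp_rot: [0.332, 0.943, 0.0, 0.0]
wrist_force: [-0.4, 0.0, 2.9]
finger_gap: 57.5
finger_force: 25.0
t 5.2 q1,q6 [ 0.124 -0.769] tcp [549.4 105.4 138.4] F [-0.4  0.   2.9] M [-0.06 -0.04  0.01] gap 57.5 25.0
phi 2.464 tilt [ 3.e-04  0.e+00 -1.e+00]
to target, tool axes: [ -63.8 -102.7    4.4]
```

Grip is firm at 25 N. Next I'll slide the pot.

To row units: -8.5 mm / 750 = -0.0113, -5.3 mm / 750 = -0.0071.

```bash

python3 steer.py '[[[0,0,0,-0.004,-0.0064,0,54],[0,0,0,-0.0071,-0.0113,0,54],[0,0,0,-0.0071,-0.0113,0,54],[0,0,0,-0.0071,-0.0113,0,54],[0,0,0,-0.0071,-0.0113,0,54]]]' 
python3 rel.py 534.7 -14.6 138.4
python3 steer.py '[[[0,0,0,-0.0071,-0.0113,0,54],[0,0,0,-0.0071,-0.0113,0,54],[0,0,0,-0.0071,-0.0113,0,54],[0,0,0,-0.0071,-0.0113,0,54],[0,0,0,-0.0053,-0.0085,0,54]]]' 
python3 rel.py 534.7 -14.6 138.4
```

```text
time_s: 5.62
tcp_pos: [543.7, 58.9, 138.4]
tcp_rot: [0.333, 0.943, 0.0, 0.0]
wrist_force: [0.5, 4.0, 3.8]
finger_gap: 57.2
finger_force: 25.0
t 5.62 q1,q6 [ 0.041 -0.852] tcp [543.7  58.9 138.4] F [0.5 4.  3.8] M [ 0.68 -0.24  0.01] gap 57.2 25.0
phi 2.463 tilt [ 3.e-04  2.e-04 -1.e+00]
to target, tool axes: [-39.1 -62.9  -0. ]
time_s: 6.03
tcp_pos: [538.0, 11.5, 138.3]
tcp_rot: [0.333, 0.943, 0.0, 0.0]
wrist_force: [0.9, 3.6, 4.9]
finger_gap: 57.4
finger_force: 25.0
t 6.03 q1,q6 [-0.047 -0.939] tcp [538.   11.5 138.3] F [0.9 3.6 4.9] M [ 0.79 -0.24 -0.02] gap 57.4 25.0
phi 2.463 tilt [ 1.e-04 -0.e+00 -1.e+00]
to target, tool axes: [-13.8 -22.4  -0.1]
```

To row units: -4.2 mm / 750 = -0.0056, -3.4 mm / 750 = -0.0045.

```bash

python3 steer.py '[[[0,0,0,-0.0035,-0.0056,0,54],[0,0,0,-0.0035,-0.0056,0,54],[0,0,0,-0.0028,-0.0045,0,54],[0,0,0,0,0,0,54],[0,0,0,0,0,0,54]]]' | grep -E 'pos|wrist'
python3 steer.py '[[[0,0,0,-0.0013,-0.0021,0,54],[0,0,0,-0.0013,-0.0021,0,54],[0,0,0,0,0,0,54]]]' | grep -E 'pos|wrist'
python3 rel.py 534.7 -14.6 138.4
```

```text
tcp_pos: [536.3, -1.8, 138.3]
wrist_force: [-0.1, -2.6, 5.9]
tcp_pos: [536.0, -5.0, 138.3]
wrist_force: [-0.1, 2.3, 5.4]
t 6.7 q1,q6 [-0.078 -0.971] tcp [536.   -5.  138.3] F [-0.1  2.3  5.4] M [ 0.35 -0.14  0.02] gap 57.6 25.0
phi 2.464 tilt [ 1.e-04 -1.e-04 -1.e+00]
to target, tool axes: [-5.  -8.3 -0.1]
```

To row units: -1.6 mm / 750 = -0.0021, -1 mm / 750 = -0.0013.

```bash

python3 steer.py '[[[0,0,0,-0.0013,-0.0021,0,54],[0,0,0,-0.0013,-0.0021,0,54],[0,0,0,0,0,0,54]]]' | grep -E 'pos|wrist'
python3 steer.py '[[[0,0,0,-0.0013,-0.0021,0,54],[0,0,0,0,0,0,54]]]' | grep -E 'pos|wrist'
python3 steer.py '[[[0,0,0,-0.0013,-0.0021,0,54],[0,0,0,0,0,0,54]]]' | grep -E 'pos|wrist'
python3 rel.py 534.7 -14.6 138.4
```

```text
tcp_pos: [535.5, -8.7, 138.3]
wrist_force: [0.2, 0.8, 5.5]
tcp_pos: [535.3, -10.5, 138.3]
wrist_force: [-0.6, 2.4, 5.8]
tcp_pos: [535.1, -12.4, 138.3]
wrist_force: [-0.1, 2.1, 4.6]
t 7.28 q1,q6 [-0.092 -0.985] tcp [535.1 -12.4 138.3] F [-0.1  2.1  4.6] M [ 0.5  -0.22 -0.01] gap 57.5 25.0
phi 2.464 tilt [ 1.e-04 -0.e+00 -1.e+00]
to target, tool axes: [-1.1 -1.9 -0.1]
```

To row units: -0.9 mm / 750 = -0.0012, -0.6 mm / 750 = -0.0008.

```bash

python3 steer.py '[[[0,0,0,-0.0008,-0.0012,0,54],[0,0,0,0,0,0,54]]]' | grep -E 'pos|wrist'
python3 steer.py '[[[0,0,0,-0.0008,-0.0012,0,54],[0,0,0,0,0,0,54]]]' | grep -E 'pos|wrist'
python3 steer.py '[[[0,0,0,-0.0008,-0.0012,0,54],[0,0,0,0,0,0,54]]]' | grep -E 'pos|wrist'
python3 steer.py '[[[0,0,0,-0.0008,-0.0012,0,54],[0,0,0,0,0,0,54]]]' | grep -E 'pos|wrist'
python3 rel.py 534.7 -14.6 138.4
```

```text
tcp_pos: [535.0, -13.4, 138.3]
wrist_force: [0.9, 2.8, 5.4]
tcp_pos: [535.0, -13.9, 138.4]
wrist_force: [0.5, 8.1, 6.2]
tcp_pos: [535.0, -14.5, 138.6]
wrist_force: [0.7, 11.8, 7.1]
tcp_pos: [535.0, -15.2, 138.8]
wrist_force: [0.4, 14.7, 9.1]
t 7.95 q1,q6 [-0.098 -0.993] tcp [535.  -15.2 138.8] F [ 0.4 14.7  9.1] M [ 3.07 -0.39 -0.02] gap 57.7 25.0
phi 2.464 tilt [ 0.0013  0.0027 -1.    ]
to target, tool axes: [0.6 0.2 0.4]
```

Contact with the dock shows as an F_y rise starting at y of about −13.5. I'll relax the push a little and start screwing clockwise, following the thread down.

To row units: 0.7 mm / 750 = 0.0009, 0.08 mm / 750 = 0.0001, 0.12 rad / 1.5708 = 0.0764.

```bash

python3 steer.py '[[[0,0,0,0.0007,0.0009,0,54],[0,0,0,0,0,0,54],[0,0,0.0764,0,0,0.0001,54],[0,0,0.0764,0,0,0.0001,54],[0,0,0.0764,0,0,0.0001,54]]]' | grep -E 'pos|wrist'
python3 rel.py
python3 steer.py '[[[0,0,0.0764,0,0,0.0001,54],[0,0,0.0764,0,0,0.0001,54],[0,0,0.0764,0,0,0.0001,54],[0,0,0.0764,0,0,0.0001,54],[0,0,0.0764,0,0,0.0001,54]]]' | grep -E 'pos|wrist'
python3 rel.py
```

```text
tcp_pos: [535.2, -14.7, 138.5]
wrist_force: [2.4, 10.0, 7.1]
t 8.37 q1,q6 [-0.097 -0.625] tcp [535.2 -14.7 138.5] F [ 2.4 10.   7.1] M [ 2.26 -0.78  0.04] gap 57.3 25.0
phi 2.099 tilt [ 0.0016  0.0017 -1.    ]
tcp_pos: [535.6, -14.9, 138.3]
wrist_force: [4.9, 9.4, 7.8]
t 8.78 q1,q6 [-0.097 -0.025] tcp [535.6 -14.9 138.3] F [4.9 9.4 7.8] M [ 1.84 -1.05  0.11] gap 57.6 25.0
phi 1.499 tilt [ 0.0026  0.0012 -1.    ]
```

To row units: 0.08 mm / 750 = 0.0001, 0.12 rad / 1.5708 = 0.0764.

```bash

python3 steer.py '[[[0,0,0.0764,0,0,0.0001,54],[0,0,0.0764,0,0,0.0001,54],[0,0,0.0764,0,0,0.0001,54],[0,0,0.0764,0,0,0.0001,54],[0,0,0.0764,0,0,0.0001,54]]]' >/dev/null
python3 rel.py
python3 steer.py '[[[0,0,0.0764,0,0,0.0001,54],[0,0,0.0764,0,0,0.0001,54],[0,0,0.0764,0,0,0.0001,54],[0,0,0.0764,0,0,0.0001,54],[0,0,0.0764,0,0,0.0001,54]]]' >/dev/null
python3 rel.py
python3 steer.py '[[[0,0,0.0764,0,0,0.0001,54],[0,0,0.0764,0,0,0.0001,54],[0,0,0.0764,0,0,0.0001,54],[0,0,0.0764,0,0,0.0001,54],[0,0,0.0764,0,0,0.0001,54]]]' >/dev/null
python3 rel.py
python3 steer.py '[[[0,0,0.0764,0,0,0.0001,54],[0,0,0.0764,0,0,0.0001,54],[0,0,0.0764,0,0,0.0001,54],[0,0,0,0,0,0,54]]]' >/dev/null
python3 rel.py; python3 -c "
from look import *
snap('top','top2');snap('scene','scene2')
a=cv2.imread('pics/scene2.png')[190:320,230:400]; cv2.imwrite('pics/s2c.png',cv2.resize(a,None,fx=4,fy=4,interpolation=cv2.INTER_CUBIC))"
```

```text
t 9.2 q1,q6 [-0.097  0.575] tcp [535.7 -15.  137.9] F [6.1 8.9 7.2] M [ 1.88 -1.11  0.14] gap 57.5 25.0
phi 0.898 tilt [ 0.0029  0.001  -1.    ]
t 9.62 q1,q6 [-0.097  1.175] tcp [535.8 -15.  137.5] F [6.4 8.2 6.2] M [ 1.9  -1.24  0.05] gap 57.6 25.0
phi 0.298 tilt [ 0.0031  0.0011 -1.    ]
t 10.03 q1,q6 [-0.097  1.775] tcp [535.7 -15.1 137. ] F [5.5 6.8 5.2] M [ 1.67 -1.33  0.06] gap 57.4 25.0
phi -0.302 tilt [ 0.003  0.001 -1.   ]
t 10.37 q1,q6 [-0.097  2.137] tcp [535.5 -15.2 136.6] F [4.7 8.1 3.8] M [ 1.65 -0.88 -0.13] gap 57.8 25.0
phi -0.664 tilt [ 2.3e-03  7.0e-04 -1.0e+00]
```

View pics/s2c.png

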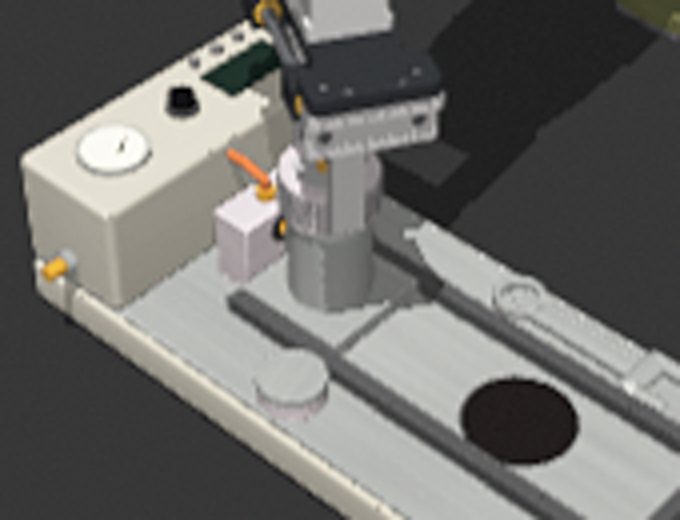

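The crop shows the pot against the dock, with its body at (330,270) and the foot edge at (375,330). The tin at (293,380) and the spanner are undisturbed. Next I'll release, wind the wrist back and regrip.

To row units: -0.12 rad / 1.5708 = -0.0764.

```bash

python3 steer.py '[[[0,0,0,0,0,0,84],[0,0,0,0,0,0,84],[0,0,0,0,0,0,84],[0,0,0,0,0,0,84],[0,0,0,0,0,0,84]]]' | grep -E 'pos|wrist|gap'
python3 steer.py '[[[0,0,-0.0764,0,0,0,84],[0,0,-0.0764,0,0,0,84],[0,0,-0.0764,0,0,0,84],[0,0,-0.0764,0,0,0,84],[0,0,-0.0764,0,0,0,84]]]' >/dev/null
python3 steer.py '[[[0,0,-0.0764,0,0,0,84],[0,0,-0.0764,0,0,0,84],[0,0,-0.0764,0,0,0,84],[0,0,-0.0764,0,0,0,84],[0,0,-0.0764,0,0,0,84]]]' >/dev/null
python3 steer.py '[[[0,0,-0.0764,0,0,0,84],[0,0,-0.0764,0,0,0,84],[0,0,-0.0764,0,0,0,84],[0,0,-0.0764,0,0,0,84],[0,0,-0.0764,0,0,0,84]]]' >/dev/null
python3 steer.py '[[[0,0,-0.0764,0,0,0,84],[0,0,-0.0764,0,0,0,84],[0,0,-0.0764,0,0,0,84],[0,0,-0.0764,0,0,0,84],[0,0,-0.0764,0,0,0,84]]]' >/dev/null
python3 steer.py '[[[0,0,-0.0764,0,0,0,84],[0,0,-0.0764,0,0,0,84],[0,0,-0.0764,0,0,0,84],[0,0,-0.0764,0,0,0,84],[0,0,0,0,0,0,84]]]' >/dev/null
python3 rel.py 534.7 -14.6 135
```

```text
tcp_pos: [534.5, -15.9, 135.9]
wrist_force: [0.5, -0.4, -0.4]
finger_gap: 83.4
t 12.97 q1,q6 [-0.098 -0.757] tcp [534.6 -15.8 136. ] F [ 0.1  0.3 -0.2] M [ 0.02 -0.11 -0.  ] gap 84.1 0.0
phi 2.23 tilt [-4.e-04 -1.e-04 -1.e+00]
to target, tool axes: [0.9 0.8 1. ]
```

To row units: 0.08 mm / 750 = 0.0001, 0.05 mm / 750 = 0.0001, 0.12 rad / 1.5708 = 0.0764.

```bash

python3 steer.py '[[[0,0,0,0,0,0,54],[0,0,0,0,0,0,54],[0,0,0,0,0,0,54],[0,0,0,0,0,0,54],[0,0,0,0,0,0,54]]]' 30 | grep -E 'pos|wrist|gap'
python3 steer.py '[[[0,0,0,0,0,0,54],[0,0,0,0,0,0,54]]]' >/dev/null
python3 rel.py
python3 steer.py '[[[0,0,0.0764,0,0,0.0001,54],[0,0,0.0764,0,0,0.0001,54],[0,0,0.0764,0,0,0.0001,54],[0,0,0.0764,0,0,0.0001,54],[0,0,0.0764,0,0,0.0001,54]]]' >/dev/null
python3 rel.py
python3 steer.py '[[[0,0,0.0764,0,0,0.0001,54],[0,0,0.0764,0,0,0.0001,54],[0,0,0.0764,0,0,0.0001,54],[0,0,0.0509,0,0,0.0001,54],[0,0,0,0,0,0,54]]]' >/dev/null
python3 rel.py
```

```text
tcp_pos: [535.2, -15.5, 136.5]
wrist_force: [1.7, 2.8, -1.8]
finger_gap: 57.5
t 13.55 q1,q6 [-0.098 -0.75 ] tcp [535.1 -15.5 136.4] F [4.5 2.9 0.7] M [ 0.79 -0.85 -0.02] gap 57.7 30.0
phi 2.223 tilt [ 1.e-03  4.e-04 -1.e+00]
t 13.97 q1,q6 [-0.098 -0.145] tcp [534.5 -15.6 135.8] F [-0.1  3.5  3.2] M [0.57 0.01 0.07] gap 57.6 30.0
phi 1.618 tilt [-6.e-04  2.e-04 -1.e+00]
t 14.38 q1,q6 [-0.098  0.295] tcp [534.3 -15.4 135.5] F [-2.1  2.   3.4] M [ 0.44  0.3  -0.05] gap 57.3 30.0
phi 1.178 tilt [-1.2e-03  5.0e-04 -1.0e+00]
```

To row units: 0.06 mm / 750 = 0.0001, 0.1 rad / 1.5708 = 0.0637.

```bash

python3 steer.py '[[[0,0,0.0637,0,0,0.0001,54],[0,0,0.0637,0,0,0.0001,54],[0,0,0,0,0,0,54]]]' >/dev/null; python3 rel.py
python3 steer.py '[[[0,0,0.0382,0,0,0,54],[0,0,0,0,0,0,54]]]' >/dev/null; python3 rel.py
python3 steer.py '[[[0,0,0.0382,0,0,0,54],[0,0,0,0,0,0,54]]]' >/dev/null; python3 rel.py
python3 steer.py '[[[0,0,0.0382,0,0,0,54],[0,0,0,0,0,0,54]]]' >/dev/null; python3 rel.py
```

```text
t 14.63 q1,q6 [-0.097  0.495] tcp [534.2 -15.3 135.3] F [-1.   2.5  3.5] M [0.55 0.31 0.01] gap 57.3 30.0
phi 0.978 tilt [-1.3e-03  6.0e-04 -1.0e+00]
t 14.8 q1,q6 [-0.097  0.552] tcp [534.3 -15.3 135.3] F [-2.   3.9  2.6] M [ 0.85  0.45 -0.03] gap 57.3 30.0
phi 0.921 tilt [-1.2e-03  6.0e-04 -1.0e+00]
t 14.97 q1,q6 [-0.097  0.612] tcp [534.3 -15.3 135.3] F [-2.5  5.2  3.9] M [ 0.95  0.42 -0.05] gap 57.5 30.0
phi 0.861 tilt [-1.3e-03  7.0e-04 -1.0e+00]
t 15.13 q1,q6 [-0.097  0.672] tcp [534.3 -15.3 135.3] F [-2.7  4.5  3.3] M [ 0.94  0.46 -0.06] gap 57.0 30.0
phi 0.801 tilt [-1.2e-03  8.0e-04 -1.0e+00]
```

To row units: 0.03 mm / 750 = 0, 0.06 rad / 1.5708 = 0.0382.

```bash

python3 steer.py '[[[0,0,0.0382,0,0,0,54]]]' >/dev/null; python3 rel.py|head -1
python3 steer.py '[[[0,0,0.0382,0,0,0,54]]]' >/dev/null; python3 rel.py|head -1
python3 steer.py '[[[0,0,0.0382,0,0,0,54]]]' >/dev/null; python3 rel.py|head -1
python3 steer.py '[[[0,0,0.0382,0,0,0,54]]]' >/dev/null; python3 rel.py|head -1
python3 -c "
from look import *
for n in('top','scene'):
  im=snap(n,n+'3')
a=cv2.imread('pics/scene3.png')[205:275,280:350]; b=cv2.imread('pics/top3.png')[195:275,285:365]
f=lambda a:cv2.resize(a,(400,400),interpolation=cv2.INTER_CUBIC)
cv2.imwrite('pics/c3.png',np.hstack([f(a),f(b)]))"
```

```text
t 15.22 q1,q6 [-0.097  0.728] tcp [534.3 -15.2 135.2] F [-1.3  6.   3.1] M [1.19 0.49 0.1 ] gap 57.5 30.0
t 15.3 q1,q6 [-0.097  0.791] tcp [534.5 -15.2 135.3] F [5.3 6.4 4.3] M [ 1.4  -0.72  0.54] gap 57.3 30.0
t 15.38 q1,q6 [-0.097  0.851] tcp [534.7 -14.9 135.5] F [-5.8 11.   6.1] M [2.25 1.2  1.05] gap 57.5 30.0
t 15.47 q1,q6 [-0.097  0.911] tcp [533.8 -15.  135.2] F [-10.6   4.   10.2] M [1.03 2.18 0.93] gap 57.6 30.0
```

View pics/c3.png

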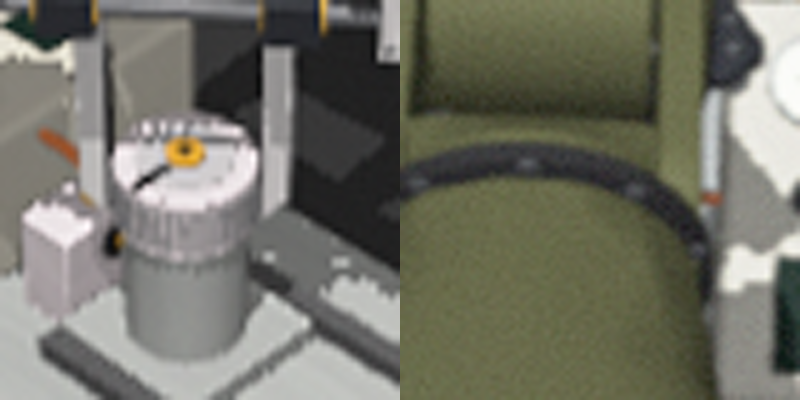

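The left half shows the cap's index line from the boss at (185,152) to (138,187), pointing along station +x. The torque rose sharply to 1 N m, so the cap is bottomed and slightly slipped in the pads. I'll back off 1.57 rad.

To row units: -0.08 mm / 750 = -0.0001, -0.06 mm / 750 = -0.0001, -0.12 rad / 1.5708 = -0.0764.

```bash

python3 steer.py '[[[0,0,-0.0637,0,0,-0.0001,54],[0,0,-0.0764,0,0,-0.0001,54],[0,0,-0.0764,0,0,-0.0001,54],[0,0,-0.0764,0,0,-0.0001,54],[0,0,-0.0764,0,0,-0.0001,54]]]' >/dev/null; python3 rel.py
python3 steer.py '[[[0,0,-0.0764,0,0,-0.0001,54],[0,0,-0.0764,0,0,-0.0001,54],[0,0,-0.0764,0,0,-0.0001,54],[0,0,-0.0764,0,0,-0.0001,54],[0,0,-0.0764,0,0,-0.0001,54]]]' >/dev/null; python3 rel.py
python3 steer.py '[[[0,0,-0.0764,0,0,-0.0001,54],[0,0,-0.0764,0,0,-0.0001,54],[0,0,-0.0764,0,0,-0.0001,54],[0,0,-0.0255,0,0,0,54],[0,0,0,0,0,0,54]]]' >/dev/null; python3 rel.py
python3 -c "
from look import *
im=snap('scene','scene4')
a=cv2.imread('pics/scene4.png')[205:275,280:350]
cv2.imwrite('pics/c4.png',cv2.resize(a,(400,400),interpolation=cv2.INTER_CUBIC))"
```

```text
t 15.98 q1,q6 [-0.098  0.323] tcp [534.7 -16.2 135.6] F [-0.3 -0.7  1.5] M [-0.25 -0.2  -0.07] gap 57.3 30.0
phi 1.15 tilt [-0.e+00 -8.e-04 -1.e+00]
t 16.4 q1,q6 [-0.098 -0.277] tcp [535.5 -16.3 136.4] F [ 5.9 -2.1  0.3] M [-0.56 -1.37 -0.09] gap 57.4 30.0
phi 1.75 tilt [ 0.0025 -0.0011 -1.    ]
t 16.82 q1,q6 [-0.098 -0.674] tcp [535.6 -16.4 136.7] F [ 6.3 -2.4  0.7] M [-0.62 -1.41  0.09] gap 57.5 30.0
phi 2.147 tilt [ 0.0026 -0.0013 -1.    ]
```

View pics/c4.png

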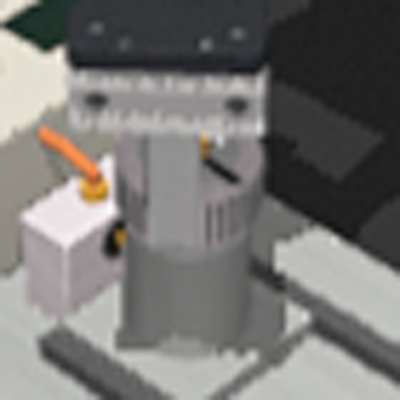

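The index line now runs from the hidden boss near (187,150) to (240,182), roughly station +y. F_y is slightly negative, so I'll nudge the pot back towards the dock and check the angle.

```bash

python3 steer.py '[[[0,0,0,-0.0008,-0.0007,0,54],[0,0,0,-0.0008,-0.0007,0,54],[0,0,0,0,0,0,54],[0,0,0,0,0,0,54]]]' >/dev/null; python3 rel.py
python3 - <<'E'
from pose import *
s=np.load('s.npy'); im=snap('scene','scene5')
f=lambda p:(np.array(p,float)+.5)/(400/70)-.5+[280,205]
for uv in ([(162,170),(137,188)],[(206,160),(240,182)]):
    P=W2S(ray(im,f(uv),140.5),s); d=P[1]-P[0]; print(np.arctan2(d[1],d[0]))
b=ray(im,f([(185,152)]),144)[0]; print('boss at stop',W2S(b,s))
a=cv2.imread('pics/scene3.png').astype(int)[240:275,280:350];c=cv2.imread('pics/scene5.png').astype(int)[240:275,280:350]
E
```

```text
t 17.2 q1,q6 [-0.101 -0.674] tcp [535.5 -17.2 136.7] F [7.  2.9 1. ] M [ 0.61 -1.71 -0.01] gap 57.4 30.0
phi 2.144 tilt [ 3.e-03  1.e-04 -1.e+00]
0.021566873368100918
1.5282239708271643
boss at stop [  1.11694191 -54.68713529]
```

To row units: -0.6 mm / 750 = -0.0008, -0.5 mm / 750 = -0.0007.

```bash

python3 steer.py '[[[0,0,0,-0.0008,-0.0007,0,54],[0,0,0,0,0,0,54],[0,0,0,0,0,0,54],[0,0,0,0,0,0,54]]]' >/dev/null; python3 rel.py
python3 -c "
from cell import bot
print(bot.hand_in())"
```

```text
t 17.58 q1,q6 [-0.102 -0.676] tcp [535.5 -17.7 136.8] F [6.1 5.1 1.7] M [ 1.09 -1.73  0.06] gap 57.1 30.0
phi 2.144 tilt [ 3.3e-03  5.0e-04 -1.0e+00]
the job is handed in; nothing more can be done
None
```

The job is handed in at 17.6 s, with no verdict returned: the pot is home against the dock, and the cap went to its stop, was backed off about 1.5–1.6 rad (target 1.57), and is still gripped at 30 N.

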